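# Turn the shoe-care carousel and hang up the shoehorn

### The arm

A 6-joint arm with a two-finger parallel gripper is mounted at the origin on the work surface. World frame = base frame: x ahead of the robot, y to its left, z up, the work surface at z = 0. Lengths are in m, angles in rad, forces in N, time in s.
With the tool pointing down it reaches from about 0.375 to 0.975 m from the base axis. Payload 3.8 kg.
Tool frame: the origin (TCP) lies at the very end of the fingers, on their centre line; the grasp point (between the pads) lies 19 mm behind it; z points along the fingers, y is the direction in which the jaws open and shut (so a half turn about z gives the same grasp; the last joint's range is limited). The gripper opens to 85 mm and grips with 20 to 120 N. Pads are 22 mm wide; open, the fingers measure 114 mm over their backs; the gripper's body (76 mm by 85 mm) begins 54 mm behind the grasp point. The pads swing forward as they close: fully open they stand 13 mm farther back than shut.
Start: joints at [-1.257, 0.264, 1.604, -0, 1.274, -0.037], TCP at [0.232, -0.634, 0.231] pointing down, gripper open.
Joint ranges: [-2.63, 2.63], [-0.94, 2.18], [0.31, 2.57], [-1.31, 4.45], [0, 2.66], [-2.55, 2.55]. Speed limits (rad/s): [2.57, 2.57, 3.14, 3.14, 3.14, 3.14].

### API

Orientations are given as a rotation vector (axis times angle).
In Python, from workcell import bot, read_camera, finish_job gives the robot as it stands. The module is installed in compiled form; this text tells all that it offers.
- The arm moves only by the tool servo_tool, never from a script. Its argument "targets" is text: rows parted by semicolons, each of 7 numbers parted by spaces: the turn, a rotation vector about the tool's x, y, z in rad, then the shift along the tool's x, y, z in mm, then the finger opening in mm, from 0 to 85.4. In form: wx wy wz x y z gripper; .... A call has 1 to 8 rows; each row shifts and turns the pose as measured when the row begins, along the tool's axes as they then stand; what a row does not reach is not made up. A row lasts 1/12 s, in which the tool goes at most 41.7 mm and 7.16 degrees, less where a joint would pass 70% of its speed; a pose out of reach is approached as far as the arm can. A call is refused whole if a number of a shift passes 41.7 or a number of a turn 0.125, either way. A call with a gripper value outside its range is refused whole. The fingers move at their own pace and stop on an object; "newtons" is the grip in N (left out, the last holds). Time passes only in rows, so rows that do not move let the fingers close. It gives the time, the measured TCP pose, the force and the opening at its end, in the units of the state.
- bot.read_state(): the state, without advancing time (a new reading comes with each control period).
- read_camera(name): name is "scene" or "top"; returns a dict with "image" (384x512x3 uint8, red, green, blue), "mtx" (3x3 intrinsics, pixels), "eye" and "orientation" of the camera in the world. Camera axes: x right, y up, looking along -z (the intrinsics and any distortion apply to the point x, -y, -z); pixel columns grow to the right and rows downward; lengths in m; the calibration is good to about 2 mm. A picture is of the moment at which its call begins. There is no depth.
- finish_job(): hands the job in, once; it reports no verdict.
The state is a dict: "time": time; "q": joint angles; "joint_vel": joint speeds; "joint_torque": joint torques, N m; "tool_pos": TCP position; "tcp_rot": TCP orientation; "wrist_force": force on the tool from outside, world axes, zero at the start; "torque": the same for the moment, N m; "width": opening from 0.0 (shut) to 1.0 (fully open).
Only numpy, scipy, OpenCV 4.12 (cv2) and the standard library are available. Lean on these libraries where they do the work, as an engineer would, in place of code of your own. Each camera call takes 0.05 s, during which the arm holds its last target.

### The job

Push the shoe-care carousel round by its tall brass peg until it comes up against its stop, so that its one empty hook (the brass one) points to the front; do not strain it against the stop. Then take the pale blue shoehorn out of its stand, put its long slot over that empty hook, and gently let it down until the hook carries it before you let go: neither drop it nor press it hard on the hook. Leave the other things on the shelf where they are.

Things in the scene. Friction and masses are not known exactly. Their poses are not given: they have to be found in the camera images.
- rack_base: Fixed white round base of the carousel, 150 mm across, 14 high. Origin: centre of its underside, on the vertical turning axis. Its -x axis is the FRONT (roughly towards the robot). On it turns an 18 mm column with 4 level hook bars, 90 degrees apart; three carry items fixed to the carousel (grey, bamboo, brown), reaching 66 mm from the axis and 18 over the bars' top; the brass bar is empty.
- turn (a joint): Turn of the carousel on its base, rad, growing counter-clockwise seen from above. 0 = up against a hard stop, empty hook pointing to the front (base -x); it starts between 0.8 and 1.5, so turn it clockwise. It is stiff (about 3 N at the peg) and stays where it is left. Below 0.04 counts as against the stop. More than 20 N between gripper and carousel strains it.
- peg_foot (a point): Point at the level of the base's underside, straight below the push peg; it turns with the carousel: 85 mm from the axis, at base angle turn - 45 degrees (counter-clockwise from base +x). The peg is an upright brass rod, 14 mm thick, on an 8 mm radial arm; it stands from 20 to 75 mm above the top of the hook bars (column top: 25). Nothing else is that high.
- hook_foot (a point): Point at the level of the base's underside, 60 mm from the axis straight below the empty hook; turns with it. The bar is 7 mm thick, radial, and ends 82 mm from the axis (85.5 rounded) in an upturned tip 10 mm over the bar's top. The column telescopes: the bars' top is clamped 148 to 176 mm above this level, differs each time and is NOT measured: feel for it. The hook gives 1 mm for 6 N.
- horn_center (a point): Centre of the pale blue shoehorn, an upright symmetric flat bar 150 mm tall (z), 36 wide (y), 8 thick (x), 90-155 g. From its bottom: blade 0-50 mm, slot right through along x, 22 wide, 50-112 mm, solid tab 112-150 to grip across its width from above. Slot middle 6, slot top 37, tab middle 56 mm above this point. Over 12 N against the carousel, or a free fall over 3 mm, harms it.
- stand: Fixed white block, 60 (x) by 100 (y) by 40 mm high, origin at the centre of its underside; the shoehorn starts upright in a pocket 30 mm deep in its top (1 mm play all round), width along the block's y.
- brush: Bystander: chrome shoe brush with black bristles, 150 x 48 x 38 mm, origin at its underside.
- shoe_tree: Bystander: pale blue shoe tree, about 240 x 70 x 45 mm, origin at its underside.
- dish: Bystander: clear glass cufflink dish, 90 mm across, 28 mm high, origin at its underside.
- hanger: Bystander: folded bamboo hanger with a chrome hook, 275 x 46 x 12 mm, lying flat.
- tin: Bystander: shoe polish tin, 75 mm across, 25 mm high, origin at its underside.

How it is judged:
On the way, in this order (a step that is already met when the one before it is completed fails the run):
1. the carousel is pushed up against its stop, empty hook to the front (value of joint turn below 0.04 rad and contact force between the fingers and rack_base above 1 N), for 0.1 s.
2. the shoehorn, still held, rests on the empty hook through its slot (x of horn_center in the frame of rack_base between -0.09 and -0.025 m and y of horn_center in the frame of rack_base between -0.02 and 0.02 m and z of horn_center in the frame of rack_base between 0.102 and 0.146 m and angle between horn_center's own z axis and vertical below 0.3 rad and contact force between horn and rack_base above 0.4 N and value of joint turn below 0.04 rad and contact force between the fingers and horn above 0.5 N), for 0.1 s.
At the end, for the whole second after the job is handed in: Carousel against its stop (turn < 0.04 rad); shoehorn let go, still (< 0.05 m/s), carried by the brass hook at the front: within 0.3 rad of upright, centre 25-90 mm in front of the axis, within 20 mm sideways, 102-146 mm above the base's underside (x of horn_center in the frame of rack_base between -0.09 and -0.025 m and y of horn_center in the frame of rack_base between -0.02 and 0.02 m and z of horn_center in the frame of rack_base between 0.102 and 0.146 m and angle between horn_center's own z axis and vertical below 0.3 rad and contact force between horn and rack_base above 0.4 N and value of joint turn below 0.04 rad and linear speed of horn below 0.05 m/s and contact force between the fingers and horn below 0.05 N); the robot touches nothing.
It fails at once if gripper and carousel push on each other with more than 20 N (contact force between the fingers and rack_base above 20 N).
It fails at once if the shoehorn is pressed on the carousel with more than 12 N (contact force between horn and rack_base above 12 N).
It fails at once if the shoehorn falls freely: it is out of the gripper and faster than 0.25 m/s (contact force between the fingers and horn below 0.05 N and linear speed of horn above 0.25 m/s).
It fails at once if a bystander is moved by more than 30 mm (distance of any of brush, shoe_tree, dish, hanger, tin from where it was at the start of the episode above 0.03 m).
It also fails if it takes over 72 s, if anything falls off the work surface, if the arm or the gripper's body presses on something with over 40 N, if the wrist force passes 120 N, or if a joint passes its speed limit or range.

## Working session

There is one attempt and no reset: what is moved stays moved. The work goes in short steps, Python scripts to look and compute and a tool call to move; the robot and the scene stay as the last step left them, time stands still between calls to the robot, and variables do not carry over. Pictures are saved under pics/ and viewed, and the job is handed in when it is done.

Besides the shell and the picture viewer there is one more tool, called after "Call:" as name(argument=value, ...) on one line, values as JSON. servo_tool: Moves the arm, as the interface text tells. Its arguments: {"type":"object","properties":{"targets":{"type":"string"},"newtons":{"type":"number"}},"required":["targets"]}

```bash
mkdir -p pics; cat > h.py <<'E'
import numpy as np,cv2
from workcell import bot, read_camera
def cam(n,f):
    c=read_camera(n); cv2.imwrite(f,c["image"][:,:,::-1]); np.savez(f.replace('.png','.npz'),**c); return c
E
python3 - <<'E'
from h import *
a=cam("scene","pics/s0.png");b=cam("top","pics/t0.png")
for c in(a,b):
    print({k:v for k,v in c.items() if k!="image"})
print(bot.read_state())
E
```

```text
{'mtx': array([[396.62021679,   0.        , 252.75794751],
       [  0.        , 396.62021679, 186.34330436],
       [  0.        ,   0.        ,   1.        ]]), 'eye': array([ 1.24779889, -0.55978073,  0.80990751]), 'orientation': array([0.8260717 , 0.43033505, 0.86459132])}
{'mtx': array([[484.96731726,   0.        , 254.61160931],
       [  0.        , 484.96731726, 195.97336525],
       [  0.        ,   0.        ,   1.        ]]), 'eye': array([ 0.39550193, -0.02213171,  1.65550503]), 'orientation': array([ 0.06291387, -0.06988989, -1.5822439 ])}
{'time': 0.1, 'q': array([-1.25688650e+00,  2.64686877e-01,  1.60527407e+00,  1.20473753e-05,
        1.27370575e+00, -3.68991480e-02]), 'joint_vel': array([ 5.53880647e-04, -2.19087033e-03, -3.67308830e-03, -1.66400158e-04,
       -6.95188620e-05, -7.01718347e-04]), 'joint_torque': array([ 5.06315409e-04, -5.16706252e+01, -3.68589127e+01,  3.54110341e-05,
        6.30219845e-03,  7.65503927e-06]), 'tool_pos': array([ 0.23176141, -0.63324117,  0.23006064]), 'tcp_rot': array([-3.09136487e+00, -5.47863901e-01,  4.31597554e-04]), 'wrist_force': array([ 0.4337507 , -0.26944113,  0.07039418]), 'torque': array([ 0.0501536 , -0.012173  , -0.05716401]), 'width': 0.998887112928556}
```

View pics/s0.png

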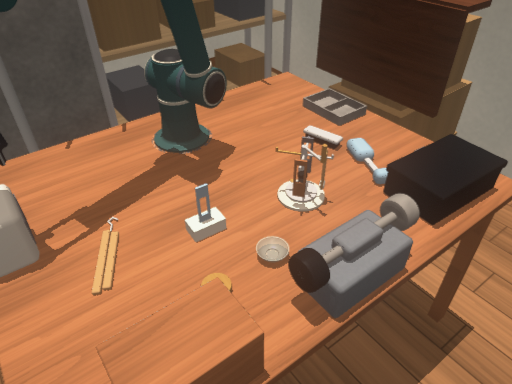

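View pics/t0.png

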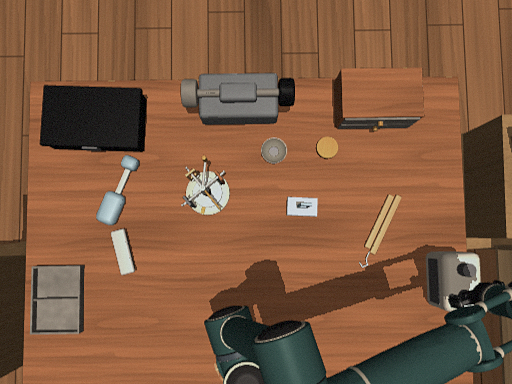

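Both views show the carousel: about (302,185) in scene and (207,190) in top. The stand with the horn is at (205,215) in scene and (302,206) in top. I'll zoom in.

```bash
python3 - <<'E'
from h import *
s=cv2.imread('pics/s0.png');t=cv2.imread('pics/t0.png')
def z(im,x,y,w,h,k): return cv2.resize(im[y:y+h,x:x+w],None,fx=k,fy=k,interpolation=cv2.INTER_CUBIC)
cv2.imwrite('pics/zs.png',z(s,260,125,90,90,6));cv2.imwrite('pics/zt.png',z(t,170,140,80,80,7));
cv2.imwrite('pics/zh.png',np.hstack([z(s,175,175,60,65,6),z(t,275,185,55,65,6)]))
E
```

```text
(no output)
```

View pics/zs.png

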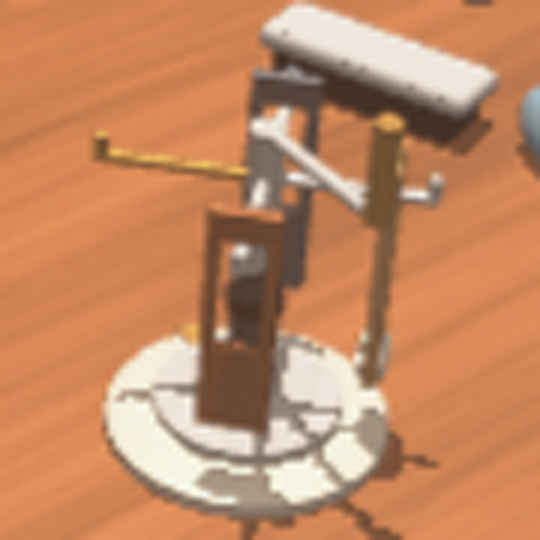

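View pics/zt.png

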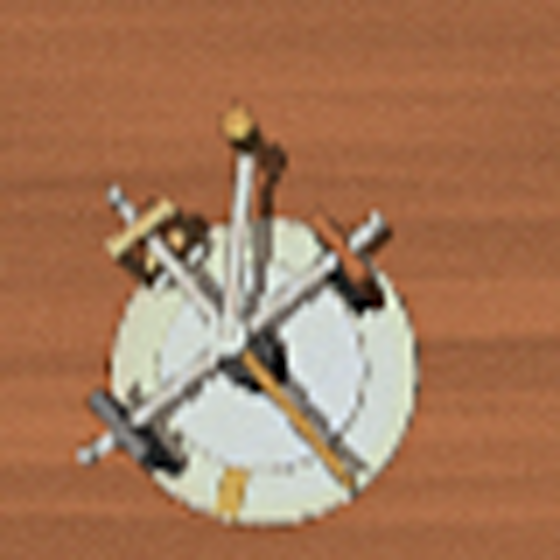

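View pics/zh.png

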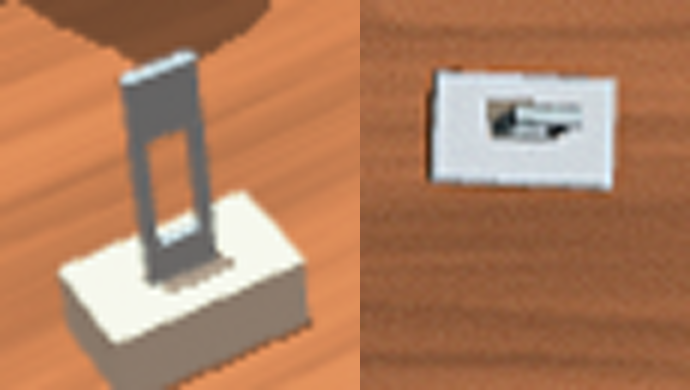

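```bash
cat >> h.py <<'E'
from scipy.spatial.transform import Rotation as R
S=dict(np.load('pics/s0.npz')) if __import__('os').path.exists('pics/s0.npz') else None
T=dict(np.load('pics/t0.npz')) if S else None
def ray(c,u,v):
    d=np.linalg.inv(c['mtx'])@np.array([u,v,1.]); d=np.array([d[0],-d[1],-d[2]])
    return c['eye'],R.from_rotvec(c['orientation']).apply(d/np.linalg.norm(d))
def pl(c,u,v,z):
    o,d=ray(c,u,v); return o+d*(z-o[2])/d[2]
def tri(u1,v1,u2,v2):
    a,d=ray(S,u1,v1);b,e=ray(T,u2,v2)
    k=np.linalg.lstsq(np.c_[d,-e],b-a,rcond=None)[0]
    p,q=a+k[0]*d,b+k[1]*e
    return (p+q)/2,np.linalg.norm(p-q)
def proj(c,p):
    x=R.from_rotvec(c['orientation']).inv().apply(np.asarray(p)-c['eye']); x=c['mtx']@np.array([x[0],-x[1],-x[2]]); return x[:2]/x[2]
E
python3 - <<'E'
from h import *
q=lambda u,v,k,x,y:((u+.5)/k-.5+x,(v+.5)/k-.5+y)
s=lambda u,v:q(u,v,6,260,125); t=lambda u,v:q(u,v,7,170,140)
print('peg top',tri(*s(390,120),*t(240,120)))
print('column top',tri(*s(265,125),*t(232,335)))
print('hook tip',tri(*s(100,140),*t(350,487)))
# base disc
for c,x0,y0,w,h in((T,170,140,80,80),(S,265,170,75,50)):
    im=c['image'][y0:y0+h,x0:x0+w]; hsv=cv2.cvtColor(im,cv2.COLOR_RGB2HSV)
    m=((hsv[...,1]<75)&(hsv[...,2]>140)).astype(np.uint8)
    cs,_=cv2.findContours(m,cv2.RETR_EXTERNAL,cv2.CHAIN_APPROX_NONE)
    k=max(cs,key=cv2.contourArea); k=cv2.convexHull(k)[:,0]+[x0,y0]
    P=np.array([pl(c,u,v,.014) for u,v in k])[:,:2]
    from scipy.optimize import least_squares
    r=least_squares(lambda p:np.hypot(*(P-p[:2]).T)-p[2],[*P.mean(0),.075],loss='soft_l1',f_scale=.002)
    print('disc',r.x, np.abs(r.fun).max())
print('mark',[pl(T,*t(x,y),.014) for x,y in((232,492),(232,470),(230,515))])
# stand corners z=.04
a=lambda u,v:q(u,v,6,275,185)
st=np.array([pl(T,*a(u-360,v),.04) for u,v in((440,70),(616,80),(610,188),(432,178))]);print('stand',st,st.mean(0))
b=lambda u,v:q(u,v,6,175,175)
print(np.array([pl(S,*b(u,v),.04) for u,v in((60,270),(243,193),(305,262),(118,345))]))
# horn top: 0.160
print('horn',tri(*b(122,80),*a(516-360,113)),[pl(S,*b(u,v),.16) for u,v in((122,80),(196,55))],[pl(T,*a(u-360,v),.16) for u,v in((516,113),(582,112))])
E
```

```text
peg top (array([0.63436662, 0.12007061, 0.23771295]), np.float64(0.0022634063973366028))
column top (array([0.54813019, 0.12861517, 0.18814535]), np.float64(0.0016047592936027923))
hook tip (array([0.48288911, 0.07964546, 0.16531284]), np.float64(0.0022408342151860536))
disc [0.55105191 0.13195508 0.07620094] 0.02607201884569381
disc [0.55532062 0.12588579 0.07387795] 0.008667021363054986
mark [array([0.48930829, 0.1460818 , 0.014     ]), array([0.49997242, 0.14604318, 0.014     ]), array([0.47818393, 0.14708889, 0.014     ])]
stand [[ 0.52983834 -0.14151134  0.04      ]
 [ 0.52303876 -0.23950848  0.04      ]
 [ 0.46290188 -0.23475708  0.04      ]
 [ 0.46969072 -0.13595608  0.04      ]] [ 0.49636742 -0.18793324  0.04      ]
[[ 0.46620253 -0.23526882  0.04      ]
 [ 0.47179794 -0.13694825  0.04      ]
 [ 0.53148582 -0.13985288  0.04      ]
 [ 0.52627786 -0.23826677  0.04      ]]
horn (array([ 0.49104318, -0.18591917,  0.14794719]), np.float64(0.029954859838172462)) [array([ 0.49701213, -0.20525831,  0.16      ]), array([ 0.50141639, -0.17010086,  0.16      ])] [array([ 0.49714402, -0.17140586,  0.16      ]), array([ 0.49723951, -0.20544173,  0.16      ])]
```

The top view shows the gold front mark on the base at (203,210). The hook bar runs down-right to about (220,209), and the peg top is at about (204,157). The peg, mark and hook estimates agree on a turn of about 0.91. Next I'll refine the axis and write a helper for planning moves.

```bash
cat >> h.py <<'E'
def go(x,y,z,th,st=None):
    st=st or bot.read_state()
    M=R.from_rotvec(st['tcp_rot']); m=M.as_matrix()
    tx=np.array([np.cos(th),np.sin(th),0]);tz=np.array([0,0,-1.]);G=np.c_[tx,np.cross(tz,tx),tz]
    d=m.T@(np.array([x,y,z])-st['tool_pos'])*1000
    w=R.from_matrix(m.T@G).as_rotvec()
    print('t',round(st['time'],2),'pos',st['tool_pos'].round(4),'th',round(np.arctan2(m[1,0],m[0,0]),4),'F',st['wrist_force'].round(2),'w',round(st['width'],3))
    print('shift',d.round(1),'turn',w.round(4),'q6',st['q'][5].round(2))
E
python3 - <<'E'
from h import *
t=lambda u,v:((u+.5)/7-.5+170,(v+.5)/7-.5+140)
print(pl(T,*t(263,370),.014),pl(T,*t(110,370),.014)-pl(T,*t(417,370),.014))
s=lambda u,v:((u+.5)/6-.5+260,(v+.5)/6-.5+125)
# tangent check on projected disc for candidates
for c0 in((.551,.130),(.552,.128),(.549,.129),(.554,.130)):
    a=np.linspace(0,6.28,400);P=np.array([proj(S,[c0[0]+.075*np.cos(x),c0[1]+.075*np.sin(x),z]) for x in a for z in(0,.014)])
    Q=np.array([proj(T,[c0[0]+.075*np.cos(x),c0[1]+.075*np.sin(x),.014]) for x in a])
    f=lambda P,k,o:((P-o+.5)*k-.5)
    A=f(P,6,np.array([260,125]));B=f(Q,7,np.array([170,140]))
    print(c0,A.min(0).round(),A.max(0).round(),B.min(0).round(),B.max(0).round())
print('obs scene L104 R388 B515 ; top L110 T215 R417 B525')
go(.639,.150,.32,1.45)
E
```

```text
[0.54840846 0.1308275  0.014     ] [0.00182952 0.14894638 0.        ]
(0.551, 0.13) [103. 321.] [391. 522.] [110. 211.] [419. 519.]
(0.552, 0.128) [102. 323.] [389. 525.] [114. 209.] [423. 517.]
(0.549, 0.129) [100. 320.] [387. 521.] [112. 215.] [421. 523.]
(0.554, 0.13) [107. 323.] [395. 525.] [110. 205.] [419. 513.]
obs scene L104 R388 B515 ; top L110 T215 R417 B525
t 0.1 pos [ 0.2318 -0.6332  0.2301] th 0.3508 F [ 0.43 -0.27  0.07] w 0.999
shift [ 651.6 -595.8  -88.6] turn [-0.0018 -0.0012 -1.0992] q6 -0.04
```

Call:
servo_tool(targets="0 0 0 0 0 -40 0; 0 0 -0.1 20 -15 -30 0; 0 0 0 28 -28 -15 0; 0 0 0 28 -28 0 0; 0 0 0 28 -28 0 0; 0 0 0 28 -28 0 0; 0 0 0 28 -28 0 0; 0 0 0 28 -28 0 0", newtons=30)

```text
time: 0.77
tool_pos: [0.3216, -0.3832, 0.3124]
tcp_rot: [-3.052, -0.69, 0.003]
wrist_force: [1.2, 0.0, -0.6]
width: -0.001
```

```bash
python3 -c "
from h import *
go(.637,.150,.32,1.45)"
```

```text
t 0.77 pos [ 0.3216 -0.3832  0.3124] th 0.4446 F [ 1.2   0.01 -0.62] w -0.001
shift [ 514.  -345.8   -2.7] turn [-0.0112 -0.0074 -1.0054] q6 0.2
```

Call:
servo_tool(targets="0 0 0 34 -23 -2 0; 0 0 0 34 -23 -2 0; 0 0 0 34 -23 0 0; 0 0 0 34 -23 0 0; 0 0 0 34 -23 0 0; 0 0 0 34 -23 0 0; 0 0 0 34 -23 0 0; 0 0 0 34 -23 0 0")

```text
time: 1.43
tool_pos: [0.4845, -0.0922, 0.3171]
tcp_rot: [-3.052, -0.683, 0.004]
wrist_force: [0.9, -0.4, -0.0]
width: -0.001
```

Call:
servo_tool(targets="0 0 0 34 -23 0 0; 0 0 0 34 -23 0 0; 0 0 0 34 -23 0 0; 0 0 0 34 -23 0 0; 0 0 -0.12 0 0 0 0; 0 0 -0.12 0 0 0 0; 0 0 -0.12 0 0 0 0; 0 0 -0.12 0 0 0 0")

```text
time: 2.1
tool_pos: [0.5691, 0.0636, 0.313]
tcp_rot: [-2.781, -1.419, 0.005]
wrist_force: [-0.0, -0.3, -0.0]
width: 0.002
```

```bash
python3 -c "
from h import *
go(.637,.150,.32,1.45)"
```

```text
t 2.1 pos [0.5691 0.0636 0.313 ] th 0.9435 F [-0.03 -0.35 -0.05] w 0.002
shift [109.8   4.2  -6.4] turn [-0.0168 -0.0102 -0.5065] q6 0.68
```

Call:
servo_tool(targets="0 0 0 36 1 -2 0; 0 0 0 36 1 -2 0; 0 0 0 36 1 -2 0; -0.006 -0.003 -0.12 0 0 0 0; -0.006 -0.003 -0.12 0 0 0 0; -0.005 -0.003 -0.12 0 0 0 0; 0 0 -0.12 0 0 0 0; 0 0 -0.02 0 0 0 0")

```text
time: 2.77
tool_pos: [0.6344, 0.1545, 0.3104]
tcp_rot: [-2.325, -2.103, 0.019]
wrist_force: [-0.3, 0.2, 0.5]
width: -0.0
```

```bash
python3 -c "
from h import *
go(.637,.150,.207,1.45)"
```

```text
t 2.77 pos [0.6344 0.1545 0.3104] th 1.4705 F [-0.29  0.15  0.5 ] w -0.0
shift [ -3.8   4.4 103.4] turn [-0.013   0.005   0.0205] q6 0.3
```

Call:
servo_tool(targets="-0.01 0.005 0.02 0 3 25 0; 0 0 0 0 0 26 0; 0 0 0 0 0 26 0; 0 0 0 0 0 22 0; 0 0 0 0 0 4 0; 0 0 0 0 0 0 0")

```text
time: 3.27
tool_pos: [0.6366, 0.1548, 0.2028]
tcp_rot: [-2.347, -2.084, 0.003]
wrist_force: [0.5, 0.7, -0.0]
width: 0.001
```

```bash
python3 -c "
from h import *
go(.637,.150,.207,1.45)
cam('top','pics/t1.png');cam('scene','pics/s1.png')
z=lambda n,x,y:cv2.resize(cv2.imread(n)[y:y+90,x:x+90],None,fx=4,fy=4)
cv2.imwrite('pics/z1.png',np.hstack([z('pics/s1.png',270,95),z('pics/t1.png',165,130)]))"
```

```text
t 3.27 pos [0.6366 0.1548 0.2028] th 1.4523 F [ 0.52  0.65 -0.02] w 0.001
shift [-4.7  1.  -4.2] turn [-0.0031 -0.      0.0023] q6 0.32
```

View pics/z1.png

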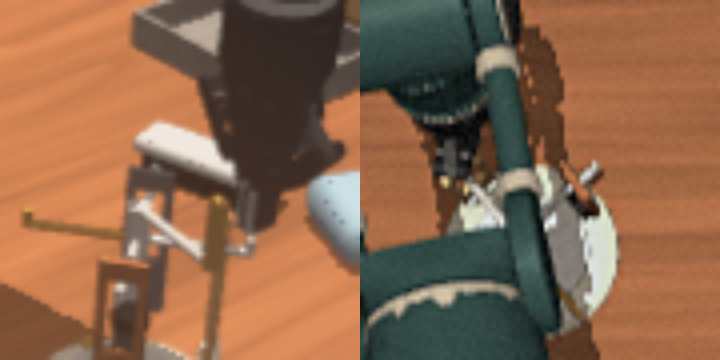

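Call:
servo_tool(targets="0 0 0 -6 0 -2 0; 0 0 0 -6 0 -1 0; 0 0 0 -3 0 0 0; 0 0 0 -3 0 0 0; 0 0 0 -3 0 0 0; 0 0 0.04 -3.4 0.7 0 0; 0 0 0.04 -3.4 0.7 0 0")

```text
time: 3.95
tool_pos: [0.6392, 0.1284, 0.2161]
tcp_rot: [2.432, 1.987, 0.023]
wrist_force: [0.9, 3.7, -2.6]
width: -0.001
```

```bash
python3 -c "
from h import *
go(.637,.150,.207,1.45)"
```

```text
t 3.95 pos [0.6392 0.1284 0.2161] th 1.3699 F [ 0.86  3.74 -2.6 ] w -0.001
shift [20.6 -6.6  9.2] turn [ 0.0103 -0.0107 -0.0801] q6 0.35
```

Call:
servo_tool(targets="0 0 0.06 -5 1 1.5 0; 0 0 0.06 -5 1 1.5 0; 0 0 0.06 -5 1 1.5 0; 0 0 0.06 -5 1 1.5 0")

```text
time: 4.28
tool_pos: [0.6393, 0.1112, 0.2148]
tcp_rot: [-2.659, -1.664, -0.04]
wrist_force: [-0.1, 3.4, 2.1]
width: 0.0
```

```bash
cat >>h.py <<'E'
AX=np.array([.549,.130])
def pk():
    st=bot.read_state(); d=st['tool_pos'][:2]-AX
    print('tool ang',np.arctan2(d[1],d[0]).round(3),'rad',np.hypot(*d).round(4),'peg phi est',(np.arctan2(d[1],d[0])-np.arcsin(.018/np.hypot(*d))).round(3),'end ~-1.04')
    m=R.from_rotvec(st['tcp_rot']).as_matrix(); print('F tool',(m.T@st['wrist_force']).round(2))
E
python3 -c "
from h import *
go(.637,.150,.207,1.45);pk()"
```

```text
t 4.28 pos [0.6393 0.1112 0.2148] th 1.1185 F [-0.05  3.37  2.11] w 0.0
shift [ 33.7 -19.1   8.4] turn [ 0.0138 -0.0224 -0.3316] q6 0.57
tool ang -0.205 rad 0.0923 peg phi est -0.401 end ~-1.04
F tool [ 3.06 -1.5  -2.05]
```

Call:
servo_tool(targets="0.005 -0.008 0.05 -5.5 0 2 0; 0.005 -0.008 0.055 -5.5 0 2 0; 0 0 0.055 -5.5 0 1.5 0; 0 0 0.055 -5.5 0 1.5 0; 0 0 0.055 -5.5 0 1.5 0")

```text
time: 4.7
tool_pos: [0.6323, 0.0901, 0.2147]
tcp_rot: [-2.868, -1.27, -0.046]
wrist_force: [2.9, 1.7, 1.1]
width: 0.001
```

```bash
python3 -c "
from h import *
go(.637,.150,.207,1.45);pk()"
```

```text
t 4.7 pos [0.6323 0.0901 0.2147] th 0.8337 F [2.93 1.73 1.09] w 0.001
shift [ 47.3 -36.9   8.7] turn [ 0.0161 -0.0254 -0.6164] q6 0.83
tool ang -0.447 rad 0.0924 peg phi est -0.643 end ~-1.04
F tool [ 3.28  1.02 -0.98]
```

Call:
servo_tool(targets="0.004 -0.006 0.02 -5.5 0 2 0; 0.004 -0.006 0.03 -5.5 0 2 0; 0 0 0.04 -5 0 1 0; 0 0 0.04 -4 0 1 0")

```text
time: 5.03
tool_pos: [0.6233, 0.076, 0.2142]
tcp_rot: [-2.945, -1.072, -0.046]
wrist_force: [2.9, 1.3, 0.8]
width: -0.003
```

```bash
python3 -c "
from h import *
go(.637,.150,.207,1.45);pk()"
```

```text
t 5.03 pos [0.6233 0.076  0.2142] th 0.6981 F [2.88 1.35 0.82] w -0.003
shift [ 57.8 -47.9   8.7] turn [ 0.0144 -0.0271 -0.7518] q6 0.94
tool ang -0.629 rad 0.0918 peg phi est -0.826 end ~-1.04
F tool [ 3.09  0.82 -0.73]
```

Call:
servo_tool(targets="0 -0.005 0.02 -4 0 1 0; 0 -0.005 0.02 -4 0 1 0; 0 0 0.02 -3 0 1 0")

```text
time: 5.28
tool_pos: [0.6168, 0.0687, 0.2139]
tcp_rot: [-2.981, -0.98, -0.041]
wrist_force: [1.7, 1.9, 2.8]
width: -0.001
```

Call:
servo_tool(targets="0 0 0.02 -2 0 1 0")

```text
time: 5.37
tool_pos: [0.6156, 0.0673, 0.2135]
tcp_rot: [-2.992, -0.948, -0.043]
wrist_force: [1.9, 1.8, 2.4]
width: -0.0
```

```bash
python3 -c "
from h import *
go(.637,.150,.207,1.45);pk()"
```

```text
t 5.37 pos [0.6156 0.0673 0.2135] th 0.6135 F [1.9  1.8  2.38] w -0.0
shift [ 64.9 -55.3   8. ] turn [ 0.0163 -0.0231 -0.8365] q6 1.02
tool ang -0.755 rad 0.0914 peg phi est -0.953 end ~-1.04
F tool [ 2.65 -0.36 -2.31]
```

Call:
servo_tool(targets="0 0 0.01 -2 0 1 0")

```text
time: 5.45
tool_pos: [0.6143, 0.0661, 0.2131]
tcp_rot: [-2.997, -0.931, -0.045]
wrist_force: [2.3, 2.9, 2.4]
width: -0.001
```

Call:
servo_tool(targets="0 0 0.01 -2 0 1 0")

```text
time: 5.53
tool_pos: [0.6128, 0.0649, 0.2123]
tcp_rot: [-3.002, -0.914, -0.046]
wrist_force: [1.9, 1.5, 2.6]
width: -0.006
```

Call:
servo_tool(targets="0 0 0.01 -1.5 0 1 0")

```text
time: 5.62
tool_pos: [0.6115, 0.064, 0.2114]
tcp_rot: [-3.007, -0.898, -0.047]
wrist_force: [2.9, 1.4, 2.0]
width: 0.006
```

Call:
servo_tool(targets="0 0 0.01 -1.5 0 1 0")

```text
time: 5.7
tool_pos: [0.6103, 0.0631, 0.2104]
tcp_rot: [-3.012, -0.882, -0.047]
wrist_force: [3.0, 2.1, 2.3]
width: -0.003
```

```bash
python3 -c "
from h import *
go(.637,.150,.207,1.45);pk()"
```

```text
t 5.7 pos [0.6103 0.0631 0.2104] th 0.5698 F [3.   2.05 2.27] w -0.003
shift [ 69.2 -58.8   5.1] turn [ 0.0182 -0.0252 -0.8802] q6 1.05
tool ang -0.829 rad 0.0907 peg phi est -1.029 end ~-1.04
F tool [ 3.69 -0.1  -2.16]
```

Call:
servo_tool(targets="0 0 0.01 -1.5 0 0 0")

```text
time: 5.78
tool_pos: [0.6092, 0.0623, 0.2102]
tcp_rot: [-3.016, -0.865, -0.048]
wrist_force: [6.8, 4.2, 1.0]
width: -0.005
```

Call:
servo_tool(targets="0 0 0.01 -1.5 0 0 0")

```text
time: 5.87
tool_pos: [0.6092, 0.0622, 0.2103]
tcp_rot: [-3.02, -0.848, -0.054]
wrist_force: [9.3, 4.8, 0.9]
width: 0.001
```

Call:
servo_tool(targets="0 0 0 -1.5 0 0 0")

```text
time: 5.95
tool_pos: [0.6094, 0.0622, 0.2103]
tcp_rot: [-3.02, -0.846, -0.06]
wrist_force: [8.0, 4.5, -0.3]
width: 0.002
```

```bash
python3 -c "
from h import *
go(.637,.150,.207,1.45);pk()"
```

```text
t 5.95 pos [0.6094 0.0622 0.2103] th 0.5464 F [ 8.01  4.5  -0.33] w 0.002
shift [ 69.1 -60.7   5.6] turn [ 0.0227 -0.0328 -0.9036] q6 1.07
tool ang -0.843 rad 0.0908 peg phi est -1.043 end ~-1.04
F tool [9.16 0.31 0.68]
```

The peg stalls with the force near 10 N at the predicted end angle, so it's against the stop. I'll hold once more, then back off sideways and up.

Call:
servo_tool(targets="0 0 0 -1 0 0 0; 0 0 0 -1 0 0 0")

```text
time: 6.12
tool_pos: [0.6096, 0.0623, 0.2103]
tcp_rot: [-3.02, -0.844, -0.068]
wrist_force: [5.5, 4.0, 1.6]
width: -0.002
```

Call:
servo_tool(targets="0 0 0 6 0 0 0; 0 0 0 10 0 0 0; 0 0 0 5 0 -30 0; 0 0 0 0 0 -40 0; 0 0 0 0 0 -30 85")

```text
time: 6.53
tool_pos: [0.6153, 0.0705, 0.2971]
tcp_rot: [-3.017, -0.841, -0.011]
wrist_force: [0.9, -0.5, 0.4]
width: 0.128
```

```bash
python3 -c "
from h import *
go(.499,-.188,.28,-.06)
cam('top','pics/t2.png');cam('scene','pics/s2.png')
z=lambda n,x,y:cv2.resize(cv2.imread(n)[y:y+90,x:x+90],None,fx=4,fy=4,interpolation=2)
cv2.imwrite('pics/z2.png',np.hstack([z('pics/s2.png',260,125),z('pics/t2.png',165,130)]))"
```

```text
t 6.53 pos [0.6153 0.0705 0.2971] th 0.5436 F [ 0.92 -0.47  0.4 ] w 0.128
shift [-233.4  161.2   13.8] turn [-0.0096 -0.0068  0.6037] q6 1.09
```

View pics/z2.png

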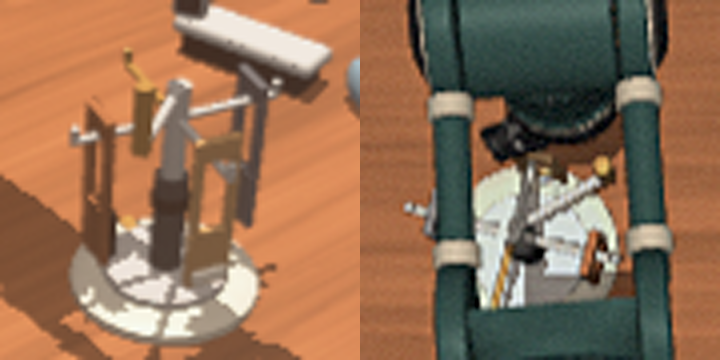

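The brass hook now points to the front: its tip is at z2 (127,55) in the scene crop, and the bar runs toward (490,300) in the top crop. Next I'll go to the shoehorn.

Call:
servo_tool(targets="0 0 0 -33 23 0 70; 0 0 0 -33 23 0 70; 0 0 0 -33 23 0 70; 0 0 0 -33 23 0 70; 0 0 0 -33 23 0 70; 0 0 0 -33 23 0 70; 0 0 0.12 0 0 0 70; 0 0 0.12 0 0 0 70")

```text
time: 7.3
tool_pos: [0.5131, -0.1567, 0.2878]
tcp_rot: [-3.093, -0.473, 0.007]
wrist_force: [0.2, 0.5, 0.3]
width: 0.821
```

Call:
servo_tool(targets="0 0 0.12 0 0 0 70; 0 0 0.12 0 0 0 70; 0 0 0.12 0 0 0 70")

```text
time: 7.55
tool_pos: [0.5091, -0.159, 0.2823]
tcp_rot: [-3.126, 0.107, 0.03]
wrist_force: [-0.0, 0.0, -0.5]
width: 0.82
```

```bash
python3 -c "
from h import *
go(.499,-.188,.22,-.06)"
```

```text
t 7.55 pos [ 0.5091 -0.159   0.2823] th -0.0686 F [-0.05  0.02 -0.48] w 0.82
shift [-6.9 30.4 62.1] turn [-0.0126  0.0193 -0.0087] q6 1.28
```

Call:
servo_tool(targets="-0.012 0.019 0 -7 20 0 70; 0 0 0 0 10 20 70; 0 0 0 0 0 22 70; 0 0 0 0 0 22 70; 0 0 0 0 0 0 70")

```text
time: 7.97
tool_pos: [0.4959, -0.1894, 0.21]
tcp_rot: [-3.138, 0.12, 0.02]
wrist_force: [-1.9, 0.6, -1.6]
width: 0.819
```

```bash
python3 -c "
from h import *
b=lambda u,v:((u+.5)/6-.5+175,(v+.5)/6-.5+175)
for u,v in((122,77),(190,50),(197,62),(124,86),(159,68)): print(pl(S,*b(u,v),.16).round(4))
go(.499,-.188,.123,-.06)
cam('top','pics/t3.png');cam('scene','pics/s3.png')
z=lambda n,x,y:cv2.resize(cv2.imread(n)[y:y+90,x:x+90],None,fx=4,fy=4,interpolation=2)
cv2.imwrite('pics/z3.png',np.hstack([z('pics/s3.png',165,145),z('pics/t3.png',255,165)]))"
```

```text
[ 0.4952 -0.2042  0.16  ]
[ 0.4967 -0.1703  0.16  ]
[ 0.506  -0.1724  0.16  ]
[ 0.5012 -0.2067  0.16  ]
[ 0.4995 -0.188   0.16  ]
t 7.97 pos [ 0.4959 -0.1894  0.21  ] th -0.0763 F [-1.9   0.61 -1.59] w 0.819
shift [ 4.1 -1.6 86.9] turn [-0.0013  0.0131 -0.0163] q6 1.24
```

View pics/z3.png

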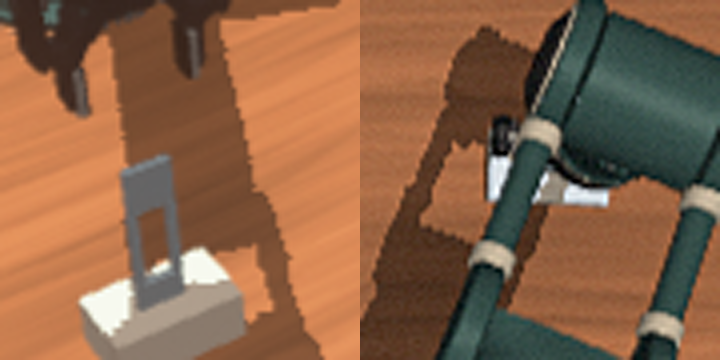

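Call:
servo_tool(targets="0 0.013 -0.016 3 -1.5 20 70; 0 0 0 0 0 22 70; 0 0 0 0 0 20 70; 0 0 0 0 0 15 70; 0 0 0 0 0 6 70; 0 0 0 0 0 0 70")

```text
time: 8.57
tool_pos: [0.5093, -0.1911, 0.1385]
tcp_rot: [3.134, -0.09, 0.029]
wrist_force: [0.5, 0.6, 0.9]
width: 0.821
```

```bash
python3 -c "
from h import *
go(.498,-.188,.124,-.06)
cam('scene','pics/s4.png')
z=lambda n,x,y:cv2.resize(cv2.imread(n)[y:y+90,x:x+90],None,fx=5,fy=5,interpolation=2)
cv2.imwrite('pics/z4.png',z('pics/s4.png',165,145))"
```

```text
t 8.57 pos [ 0.5093 -0.1911  0.1385] th -0.0573 F [0.52 0.61 0.85] w 0.821
shift [-11.8  -2.5  14.3] turn [ 0.006  -0.0188  0.0027] q6 1.22
```

View pics/z4.png

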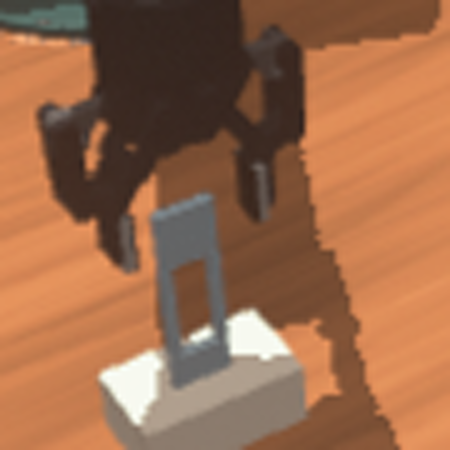

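Call:
servo_tool(targets="0.006 -0.019 0 -8 -2 0 70; 0 0 0 -2 0 6 70; 0 0 0 0 0 5 70; 0 0 0 0 0 0 70")

```text
time: 8.95
tool_pos: [0.5025, -0.1897, 0.1329]
tcp_rot: [3.137, -0.089, 0.01]
wrist_force: [-0.8, 0.3, -0.0]
width: 0.822
```

```bash
python3 -c "
from h import *
go(.498,-.188,.124,-.06)"
```

```text
t 8.95 pos [ 0.5025 -0.1897  0.1329] th -0.0569 F [-0.81  0.29 -0.04] w 0.822
shift [-4.6 -1.5  8.9] turn [ 0.0028 -0.0067  0.0031] q6 1.22
```

Call:
servo_tool(targets="0.003 -0.007 0 -4.5 -1.5 5 70; 0 0 0 -1 0 5 70; 0 0 0 0 0 2 70; 0 0 0 0 0 0 70")

```text
time: 9.28
tool_pos: [0.4969, -0.1881, 0.1206]
tcp_rot: [3.14, -0.09, 0.001]
wrist_force: [-0.2, 0.5, -0.6]
width: 0.817
```

```bash
python3 -c "
from h import *
go(.498,-.188,.124,-.06)"
```

```text
t 9.28 pos [ 0.4969 -0.1881  0.1206] th -0.0571 F [-0.23  0.53 -0.62] w 0.817
shift [ 1.1 -0.1 -3.4] turn [ 0.0001 -0.0006  0.0029] q6 1.22
```

Call:
servo_tool(targets="0 0 0 1 0 -2 45; 0 0 0 0 0 0 25; 0 0 0 0 0 0 25; 0 0 0 0 0 0 25; 0 0 0 0 0 0 25; 0 0 0 0 0 0 25; 0 0 0 0 0 0 25; 0 0 0 0 0 0 25", newtons=45)

```text
time: 9.95
tool_pos: [0.4979, -0.1881, 0.1224]
tcp_rot: [-3.14, 0.09, 0.0]
wrist_force: [-0.3, 0.0, -0.5]
width: 0.42
```

```bash
python3 -c "
from h import *
go(.498,-.188,.122,-.06)"
```

```text
t 9.95 pos [ 0.4979 -0.1881  0.1224] th -0.0571 F [-0.34  0.01 -0.46] w 0.42
shift [ 0.1 -0.1  0.4] turn [-0.0002  0.0002  0.0029] q6 1.22
```

Call:
servo_tool(targets="0 0 0 0 0 -10 25; 0 0 0 0 0 -20 25; 0 0 0 0 0 -25 25; 0 0 0 0 0 -20 25; 0 0 0 0 0 -5 25; 0 0 0 0 0 0 25")

```text
time: 10.45
tool_pos: [0.4983, -0.188, 0.2063]
tcp_rot: [-3.14, 0.09, -0.002]
wrist_force: [0.6, -0.7, -2.4]
width: 0.414
```

```bash
python3 -c "
from h import *
go(.498,-.188,.2,-.06)
cam('top','pics/t5.png');cam('scene','pics/s5.png')
z=lambda n,x,y:cv2.resize(cv2.imread(n)[y:y+65,x:x+65],None,fx=6,fy=6,interpolation=2)
cv2.imwrite('pics/z5.png',np.hstack([z('pics/s5.png',265,130),z('pics/t5.png',175,160)]))"
```

```text
t 10.45 pos [ 0.4983 -0.188   0.2063] th -0.0573 F [ 0.65 -0.73 -2.39] w 0.414
shift [-0.3 -0.   6.3] turn [-0.0002 -0.0011  0.0027] q6 1.22
```

View pics/s5.png

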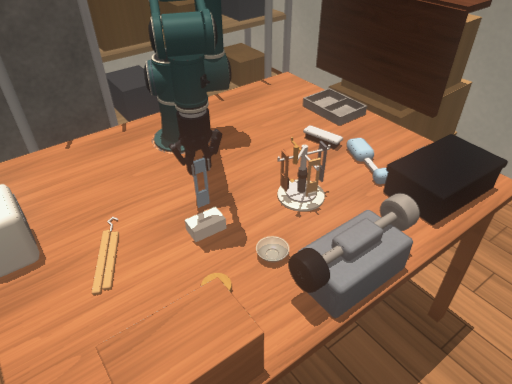

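View pics/z5.png

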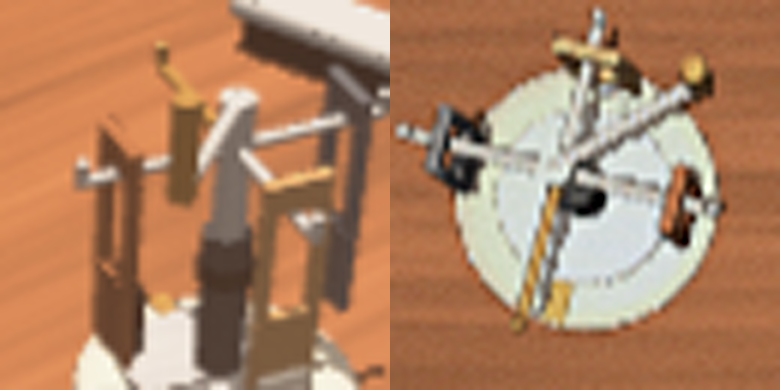

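The hook tip is at z5 (161,47) in scene and (518,322) in top. I'll triangulate the hook, peg and bar ends.

```bash
python3 -c "
from h import *
s=lambda u,v:((u+.5)/6-.5+265,(v+.5)/6-.5+130)
t=lambda u,v:((u-390+.5)/6-.5+175,(v+.5)/6-.5+160)
print('tip',tri(*s(161,46),*t(518,322)))
print('brown tip',tri(*s(82,165),*t(712,205)))
print('peg',tri(*s(185,97),*t(695,70)))
for u,v in((518,322),(555,190),(598,15),(403,130),(712,205)): print(pl(T,*t(u,v),.170).round(4))
print(tri(*s(238,95),*t(568,165)))
"
```

```text
tip (array([0.470277  , 0.1510024 , 0.16969602]), np.float64(5.0403436657538014e-05))
brown tip (array([0.52893195, 0.05129175, 0.16915243]), np.float64(0.0004786669183402079))
peg (array([0.59019644, 0.05652868, 0.23640417]), np.float64(0.0014303739485187993))
[0.4702 0.1509 0.17  ]
[0.5377 0.1318 0.17  ]
[0.628  0.1094 0.17  ]
[0.5696 0.2097 0.17  ]
[0.529  0.0514 0.17  ]
(array([0.55031849, 0.12543573, 0.19023083]), np.float64(0.005971798567985775))
```

Call:
servo_tool(targets="0 0 0.05 -15 -15 0 25; 0 0 0.05 -15 -25 0 25; 0 0 0.05 -15 -25 0 25; 0 0 0.05 -10 -30 0 25; 0 0 0 -5 -30 0 25; 0 0 0 0 -30 0 25; 0 0 0 0 -30 0 25; 0 0 0 0 -30 0 25")

```text
time: 11.22
tool_pos: [0.4733, 0.0336, 0.1908]
tcp_rot: [3.11, -0.436, -0.035]
wrist_force: [1.2, -0.3, -1.0]
width: 0.412
```

```bash
python3 -c "
from h import *
go(.428,.1615,.2,-.255)"
```

```text
t 11.22 pos [0.4733 0.0336 0.1908] th -0.2789 F [ 1.18 -0.25 -1.04] w 0.412
shift [ -78.9 -110.5   -8. ] turn [ 0.0041  0.0217 -0.0238] q6 1.87
```

Call:
servo_tool(targets="0.004 0.02 -0.02 -25 -5 -6 25; 0 0 0 -25 -10 -4 25; 0 0 0 -20 -20 -2 25; 0 0 0 -6 -22 0 25; 0 0 0 0 -22 0 25; 0 0 0 0 -15 0 25")

```text
time: 11.72
tool_pos: [0.4138, 0.1509, 0.1893]
tcp_rot: [3.111, -0.398, -0.041]
wrist_force: [0.3, -1.2, 0.1]
width: 0.409
```

```bash
python3 -c "
from h import *
go(.428,.1615,.195,-.255)"
```

```text
t 11.72 pos [0.4138 0.1509 0.1893] th -0.2548 F [ 0.26 -1.22  0.1 ] w 0.409
shift [ 10.9 -13.8  -6.1] turn [0.0087 0.0251 0.0004] q6 2.11
```

Call:
servo_tool(targets="0.009 0.025 0 6 -12 -6 25; 0 0 0 4 -3 -1 25; 0 0 0 0 0 0 25; 0 0 0 0 0 0 25")

```text
time: 12.05
tool_pos: [0.4256, 0.1648, 0.1917]
tcp_rot: [3.114, -0.391, -0.008]
wrist_force: [-0.2, -0.1, -1.0]
width: 0.412
```

```bash
python3 -c "
from h import *
go(.491,.145,.192,-.255)
cam('top','pics/t6.png');cam('scene','pics/s6.png')
z=lambda n,x,y:cv2.resize(cv2.imread(n)[y:y+90,x:x+90],None,fx=4,fy=4,interpolation=2)
cv2.imwrite('pics/z6.png',np.hstack([z('pics/s6.png',245,105),z('pics/t6.png',160,150)]))"
```

```text
t 12.05 pos [0.4256 0.1648 0.1917] th -0.2498 F [-0.23 -0.11 -1.01] w 0.412
shift [68.2  3.  -0.6] turn [0.0034 0.0046 0.0052] q6 2.14
```

View pics/z6.png

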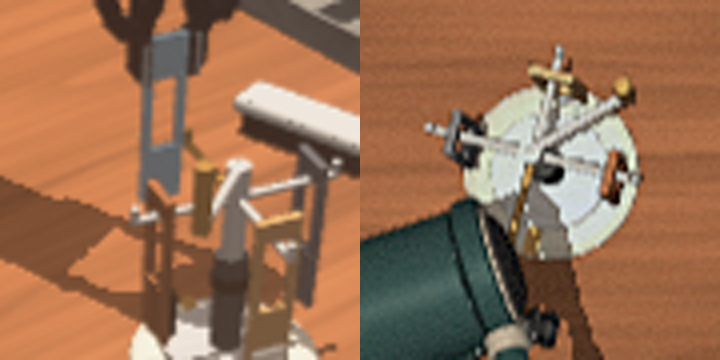

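Call:
servo_tool(targets="0.003 0.004 0.005 5 2.5 0 25; 0 0 0 10 0.5 0 25; 0 0 0 8 0 0 25; 0 0 0 0 0 0 25")

```text
time: 12.48
tool_pos: [0.4492, 0.1525, 0.1918]
tcp_rot: [3.115, -0.406, 0.001]
wrist_force: [0.3, 0.5, -1.0]
width: 0.41
```

```bash
python3 -c "
from h import *
go(.491,.145,.192,-.255)"
```

```text
t 12.48 pos [0.4492 0.1525 0.1918] th -0.2591 F [ 0.25  0.46 -0.97] w 0.41
shift [42.3 -3.5 -0.1] turn [ 0.0005 -0.0009 -0.0041] q6 2.11
```

Call:
servo_tool(targets="0 0 -0.004 2 -3 0 25; 0 0 0 8 -0.5 0 25; 0 0 0 10 0 0 25; 0 0 0 8 0 0 25; 0 0 0 5 0 0 25; 0 0 0 0 0 0 25; 0 0 0 0 0 0 25")

```text
time: 13.07
tool_pos: [0.4874, 0.1458, 0.1918]
tcp_rot: [3.115, -0.403, 0.001]
wrist_force: [0.4, 0.5, -1.5]
width: 0.412
```

```bash
python3 -c "
from h import *
go(.491,.145,.192,-.255)
cam('top','pics/t7.png');cam('scene','pics/s7.png')
z=lambda n,x,y:cv2.resize(cv2.imread(n)[y:y+90,x:x+90],None,fx=4,fy=4,interpolation=2)
cv2.imwrite('pics/z7.png',np.hstack([z('pics/s7.png',245,105),z('pics/t7.png',160,150)]))"
```

```text
t 13.07 pos [0.4874 0.1458 0.1918] th -0.2572 F [ 0.38  0.46 -1.54] w 0.412
shift [ 3.7 -0.1 -0.2] turn [ 0.0005 -0.0009 -0.0022] q6 2.07
```

View pics/z7.png

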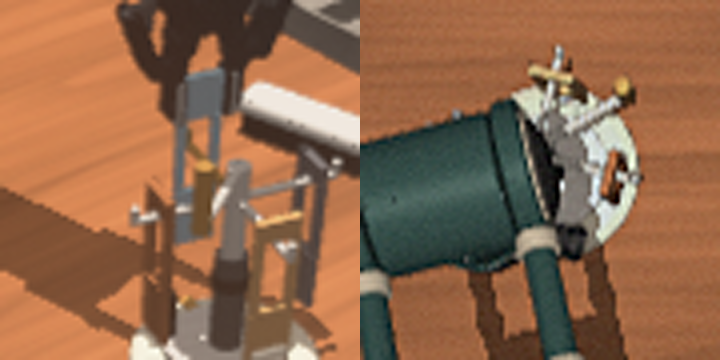

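Call:
servo_tool(targets="0 0 0 2 0 4 25; 0 0 0 0 0 5 25; 0 0 0 0 0 5 25; 0 0 0 0 0 3 25; 0 0 0 0 0 0 25")

```text
time: 13.58
tool_pos: [0.4877, 0.1457, 0.1728]
tcp_rot: [3.115, -0.401, 0.0]
wrist_force: [0.1, -0.1, -1.5]
width: 0.414
```

Call:
servo_tool(targets="0 0 0 0 0 1.5 25; 0 0 0 0 0 0 25")

```text
time: 13.75
tool_pos: [0.487, 0.1457, 0.1704]
tcp_rot: [3.115, -0.4, -0.002]
wrist_force: [-1.1, -0.0, -1.5]
width: 0.41
```

```bash
python3 -c "
from h import *
go(.491,.145,.161,-.255)"
```

```text
t 13.75 pos [0.487  0.1457 0.1704] th -0.2556 F [-1.11 -0.04 -1.52] w 0.41
shift [ 4.1 -0.4  9.4] turn [ 0.0013  0.0011 -0.0006] q6 2.07
```

Call:
servo_tool(targets="0 0 0 1 0 1 25; 0 0 0 0 0 1 25; 0 0 0 0 0 0 25")

```text
time: 14.0
tool_pos: [0.4881, 0.1455, 0.1684]
tcp_rot: [3.115, -0.4, -0.001]
wrist_force: [1.1, 0.2, -1.2]
width: 0.412
```

Call:
servo_tool(targets="0 0 0 0.5 0 1 25; 0 0 0 0 0 1 25; 0 0 0 0 0 0 25")

```text
time: 14.25
tool_pos: [0.4891, 0.1454, 0.1666]
tcp_rot: [3.115, -0.4, -0.0]
wrist_force: [0.4, -0.1, -2.0]
width: 0.408
```

Call:
servo_tool(targets="0 0 0 0 0 1 25; 0 0 0 0 0 0 25")

```text
time: 14.42
tool_pos: [0.4892, 0.1454, 0.1656]
tcp_rot: [3.115, -0.4, 0.0]
wrist_force: [0.4, 0.7, -2.1]
width: 0.412
```

Call:
servo_tool(targets="0 0 0 0 0 1 25; 0 0 0 0 0 0 25")

```text
time: 14.58
tool_pos: [0.4892, 0.1454, 0.1646]
tcp_rot: [3.115, -0.4, 0.0]
wrist_force: [-0.2, 0.1, -1.4]
width: 0.419
```

Call:
servo_tool(targets="0 0 0 0 0 1 25; 0 0 0 0 0 0 25")

```text
time: 14.75
tool_pos: [0.4892, 0.1454, 0.1635]
tcp_rot: [3.115, -0.4, 0.001]
wrist_force: [0.6, -1.0, -1.4]
width: 0.41
```

Call:
servo_tool(targets="0 0 0 0 0 1 25; 0 0 0 0 0 0 25")

```text
time: 14.92
tool_pos: [0.4893, 0.1455, 0.1625]
tcp_rot: [3.116, -0.4, 0.001]
wrist_force: [0.8, -0.8, -2.1]
width: 0.414
```

Call:
servo_tool(targets="0 0 0 0 0 0.8 25; 0 0 0 0 0 0 25")

```text
time: 15.08
tool_pos: [0.4895, 0.1455, 0.1621]
tcp_rot: [3.116, -0.4, 0.001]
wrist_force: [-1.3, -0.2, 0.4]
width: 0.412
```

Contact is felt at z≈0.162, with about 2 N taken off. One more small step and hold.

Call:
servo_tool(targets="0 0 0 0 0 0.5 25; 0 0 0 0 0 0 25")

```text
time: 15.25
tool_pos: [0.4895, 0.1455, 0.1621]
tcp_rot: [3.116, -0.4, 0.001]
wrist_force: [-0.8, 0.2, 0.3]
width: 0.415
```

Call:
servo_tool(targets="0 0 0 0 0 0.4 25; 0 0 0 0 0 0 25; 0 0 0 0 0 0 25")

```text
time: 15.5
tool_pos: [0.4895, 0.1455, 0.1621]
tcp_rot: [3.116, -0.4, 0.002]
wrist_force: [-1.5, -0.2, 0.7]
width: 0.411
```

```bash
python3 -c "
from h import *
go(.491,.145,.161,-.255)
cam('scene','pics/s8.png')
z=lambda n,x,y:cv2.resize(cv2.imread(n)[y:y+90,x:x+90],None,fx=6,fy=6,interpolation=2)
cv2.imwrite('pics/z8.png',z('pics/s8.png',245,105))"
```

```text
t 15.5 pos [0.4895 0.1455 0.1621] th -0.2555 F [-1.55 -0.2   0.74] w 0.411
shift [1.6 0.1 1.1] turn [ 0.0001 -0.0011 -0.0005] q6 2.07
```

View pics/z8.png

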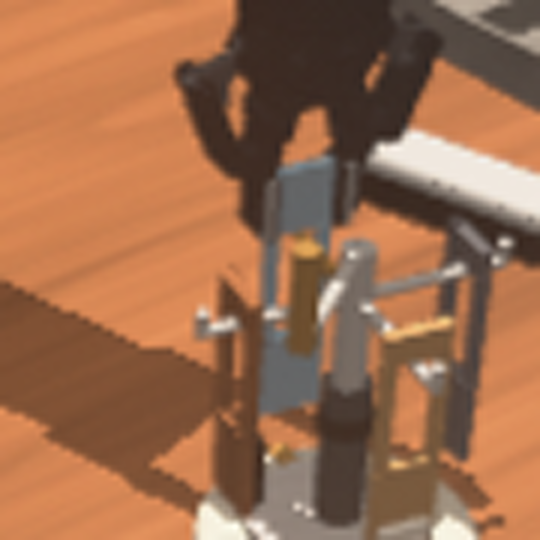

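Call:
servo_tool(targets="0 0 0 0 0 0.8 25; 0 0 0 0 0 0.5 25; 0 0 0 0 0 0.5 25")

```text
time: 15.8
tool_pos: [0.4896, 0.1456, 0.1612]
tcp_rot: [3.116, -0.4, 0.002]
wrist_force: [-2.6, -1.0, 4.1]
width: 0.416
```

Call:
servo_tool(targets="0 0 0 0 0 0.3 25; 0 0 0 0 0 0.3 25")

```text
time: 15.97
tool_pos: [0.4896, 0.1456, 0.1612]
tcp_rot: [3.116, -0.4, 0.002]
wrist_force: [-2.1, -0.9, 4.9]
width: 0.413
```

Call:
servo_tool(targets="0 0 0 0 0 -0.4 25; 0 0 0 0 0 0 25")

```text
time: 16.13
tool_pos: [0.4896, 0.1456, 0.1616]
tcp_rot: [3.116, -0.4, 0.002]
wrist_force: [-0.8, -0.2, 2.1]
width: 0.415
```

Call:
servo_tool(targets="0 0 0 0 0 0 38; 0 0 0 0 0 0 40; 0 0 0 0 0 0 46; 0 0 0 0 0 0 52; 0 0 0 0 0 0 56; 0 0 0 0 0 0 56", newtons=20)

```text
time: 16.63
tool_pos: [0.4902, 0.1457, 0.1597]
tcp_rot: [-3.116, 0.4, -0.004]
wrist_force: [-0.2, -0.4, -0.4]
width: 0.655
```

```bash
python3 -c "
from h import *
go(.491,.145,.261,-.255)
cam('scene','pics/s9.png')
z=lambda n,x,y:cv2.resize(cv2.imread(n)[y:y+90,x:x+90],None,fx=6,fy=6,interpolation=2)
cv2.imwrite('pics/z9.png',z('pics/s9.png',245,105))"
```

```text
t 16.63 pos [0.4902 0.1457 0.1597] th -0.2555 F [-0.22 -0.44 -0.41] w 0.655
shift [   1.2    0.4 -101.3] turn [-0.0006 -0.0024 -0.0005] q6 2.07
```

View pics/z9.png

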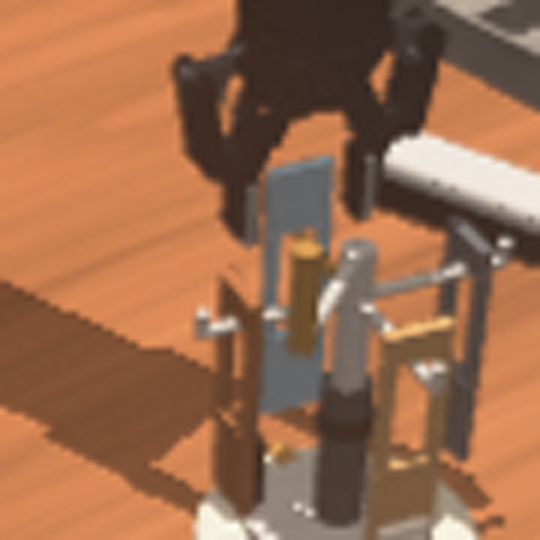

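The fingers are open, with gaps either side of the tab, and the horn (z9 (300,190)) hangs upright. I'll retreat straight up.

Call:
servo_tool(targets="0 0 0 0 0 -8 56; 0 0 0 0 0 -15 56; 0 0 0 0 0 -20 56; 0 0 0 0 0 -25 56; 0 0 0 0 0 -30 56; 0 0 0 0 0 -20 56; 0 0 0 0 0 0 56; 0 0 0 0 0 0 56")

```text
time: 17.35
tool_pos: [0.4886, 0.1453, 0.2843]
tcp_rot: [3.115, -0.4, -0.0]
wrist_force: [-0.8, -0.0, -1.2]
width: 0.653
```

Call:
servo_tool(targets="0 0 0 -40 10 -10 56; 0 0 0 -40 10 0 56; 0 0 0 -10 30 0 56; 0 0 0 0 30 0 56; 0 0 0 0 30 0 56; 0 0 0 0 30 0 56; 0 0 0 0 0 0 56; 0 0 0 0 0 0 56")

```text
time: 18.02
tool_pos: [0.3583, 0.0305, 0.2829]
tcp_rot: [3.112, -0.393, -0.026]
wrist_force: [-0.0, 0.1, 0.2]
width: 0.653
```

```bash
python3 -c "
from h import *
go(.491,.145,.261,-.255)
cam('scene','pics/s10.png');cam('top','pics/t10.png')
z=lambda n,x,y:cv2.resize(cv2.imread(n)[y:y+90,x:x+90],None,fx=4,fy=4,interpolation=2)
cv2.imwrite('pics/z10.png',np.hstack([z('pics/s10.png',245,125),z('pics/t10.png',160,140)]))"
```

```text
t 18.02 pos [0.3583 0.0305 0.2829] th -0.2511 F [-0.02  0.15  0.24] w 0.653
shift [ 100.4 -144.1   19.3] turn [0.0071 0.0155 0.004 ] q6 1.84
```

View pics/z10.png

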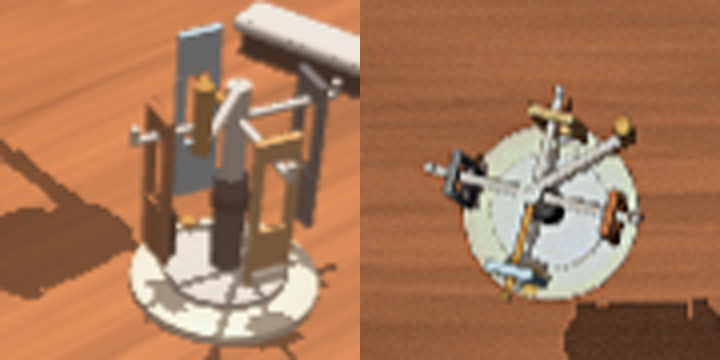

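View pics/s10.png

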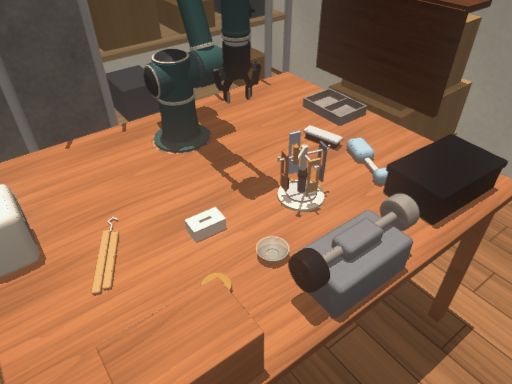

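The horn hangs upright on the brass hook near its tip: z10 (198,110) in scene, (515,270) in top. The peg is at top pixel (226,172), unchanged since the stop, and the bystanders are where they were. I'll hand in.

```bash
python3 -c "
from workcell import finish_job
print(finish_job())"
```

```text
the job is handed in; nothing more can be done
None
```

The shoehorn hangs on the brass hook at the front and the carousel is against its stop. I handed the job in at about 18 s of the 72 s allowed.

- **Carousel:** I pushed it clockwise by its peg until it stalled with a peak force of about 10 N. It stayed there for over 0.1 s, at the angle I had worked out from the images.
- **Shoehorn:** I gripped it in its stand at a measured width of about 36 mm and slid its slot over the hook. On lowering it I felt the hook at a fingertip height of about 162 mm, against an estimate of about 161 mm from the pictures. The load peaked at about 6 to 7 N on the hook, from wrist readings against the pre-contact level. I eased that off before opening the fingers.
- **Last checks:** The final pictures show the shoehorn upright and carried by the brass hook. In the top view the peg is at the same pixel as right after the stop, and the bystanders look unmoved. The gripper was well clear and the wrist force was near zero.

No check failed. `turn` itself can't be read directly, so I judged the stop only from force and images. The arm sagged or drifted by up to about 1 cm during some moves, and I corrected this along the way.

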